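# Function check of a latching stop button

## Task

Check the emergency stop of the cell test stand: push the big red mushroom button on the yellow box all the way down so that it latches and stays down by itself, and take your hand off it for a moment. Then turn its red head clockwise, pushing with a fingertip against a ridge on it, until the latch lets go, and let the head come back up and turn home; after that press the green start button on the grey box fully in and let go. Nothing needs to be gripped: lift or carry nothing, and leave the vials and all the other loose things where they are.

Things in the scene. Friction and masses are not known exactly. Their poses are not given: they have to be found in the camera images.
- stop_station: yellow-topped box 116 x 116 mm, 60 mm high, screwed to the bench by small ears (at its +y and -y sides, to 77 mm from the centre), a red mushroom head 94 mm across on top, a black cable gland reaching 72 mm out at +x. Cannot be moved. Origin: centre of its underside; z up. The head's axis is the vertical line through this origin.
- stop_top (a point): centre of the flat top of the red head, 96 mm above the bench when out; moves and turns with the head (axes parallel to the box's when home). The flat has a radius of 34 mm; the head falls off to the rim at 47 mm. Within 21 mm of this point there are no ridges. A push anywhere on the head sends it straight down without tilting. White curved arrows on it show the turning direction.
- ridge_1 (a point): middle of the steep face of ridge 1 on the red head, 33 mm from its axis (to the point's +y), 7 mm above the flat top; turns with the head. The saw-tooth ridge is 13 mm high, 21 to 43 mm from the axis. The face is a vertical plane through the axis, facing the point's -x, flat top clear before it; the back slopes away over 23 mm. Push along the point's +x: the head turns clockwise seen from above.
- ridge_2 (a point): the same on ridge 2, on the far side of the axis, 33 mm from the axis to the point's -y; its steep face faces the point's +x; pushed along the point's -x it turns the head clockwise seen from above.
- stop_press (a joint): how far the red head is down (m): 0 out, 0.012 fully down. A spring pushes it up (3 N at first). Pushed in to 0.0105 or more (up to about 10 N) a latch catches it: let go, it stays at about 0.009; let go earlier, it springs back. When the latch is released it springs up (about 5 N) unless something above holds it down.
- stop_twist (a joint): turn of the red head clockwise seen from above (rad): 0 home, end stop 1.0. A spring turns it home (0.02 N m at 0, 0.11 N m at 0.6). With the head latched down, the latch lets go at about 0.6; the head then rises 10 mm, pushing up on what stands over it. If it turns home before it has come up, it latches again.
- start_box: grey box with a light metal plate on top, 74 x 84 mm, 43.5 mm high, fixed to the bench, carrying the green button at its centre. Origin: centre of its underside.
- start_top (a point): centre of the top of the green push button (30 mm across).
- start (a joint): how far the green button is pressed (m): 0 out, 0.006 fully in; a spring returns it; fully in takes about 5 N.
- vial_brown: upright glass vial with a black cap and brown contents, 27 mm across, 50 mm high, loose near the yellow box; bystander. Origin: centre of its underside.
- vial_clear: upright empty glass vial with a black cap, 27 mm across, 50 mm high, loose near the grey box; bystander. Origin: centre of its underside.
- marker: marker pen with blue cap, 132 mm long, 15 mm high, lying loose at the back; bystander. Origin: centre of its underside.
- petri_dish: clear petri dish, 89 mm across, 14 mm high, loose at the front edge; bystander. Origin: centre of its underside.
- test_cell: grey bolted test cell, 88 x 96 x 92 mm, loose at the left; bystander. Origin: centre of its underside.
- end_plate: grey metal plate with corner holes, 92 x 92 x 11 mm, loose at the right; bystander. Origin: centre of its underside.

How it is judged (in metres and radians):
On the way, in this order (a step that is already met when the one before it is completed fails the run):
1. the red head is latched down and stays down untouched (value of joint stop_press above 0.008 m and contact force between the fingers and stop_station below 0.2 N), for 0.2 s.
2. the red head is turned clockwise (value of joint stop_twist above 0.45 rad), for 0.05 s.
3. the red head is back up and turned home (value of joint stop_press below 0.0015 m and value of joint stop_twist below 0.1 rad), for 0.2 s.
4. the green button is pressed in (value of joint start above 0.0048 m), for 0.05 s.
5. the green button is out again (value of joint start below 0.0015 m), for 0.1 s.
At the end, for the whole second after the job is handed in: The red head is out (within 1.5 mm) and turned home (within 0.1 rad), the green button is out (within 1.5 mm), both vials stand upright and every loose thing is within 20 mm of where it started (all of step 3 and value of joint start below 0.0015 m and distance of each of vial_brown, vial_clear, marker, petri_dish, test_cell, end_plate from where it was at the start of the episode below 0.02 m and angle between each of vial_brown, vial_clear's own z axis and vertical below 0.15 rad); the robot touches nothing.
It fails at once if the green button is pressed while the red head is still down (value of joint start above 0.003 m and value of joint stop_press above 0.004 m).
It fails at once if the green button is pressed while the red head is turned (value of joint start above 0.003 m and value of joint stop_twist above 0.2 rad).
It fails at once if a loose thing is lifted, carried or knocked away (distance of any of vial_brown, vial_clear, marker, petri_dish, test_cell, end_plate from where it was at the start of the episode above 0.02 m).
It also fails if it takes over 54 s, if anything falls off the work surface, if the arm or the gripper's body presses on something with over 40 N, if the wrist force passes 120 N, or if a joint passes its speed limit or range.

## Robot

A 6-joint arm with a two-finger parallel gripper is mounted at the origin on a cart in front of the work surface, level with it; the furniture and walls round the work are solid. World frame = base frame: x ahead of the robot, y to its left, z up, the work surface at z = 0. Lengths are in mm, angles in degrees, forces in N, time in s.
With the tool pointing down it reaches from about 300 to 850 mm from the base axis. Payload 4.2 kg.
Tool frame: the origin (TCP) lies between the finger pads; the fingertips stand ahead of it and the grasp point (between the pads) lies 8 mm behind it (env.tip_reach is the x of the fingertips in the tool frame, in mm); x points along the fingers, y is the direction in which the jaws open and shut, and the axes are right-handed (so a half turn about x gives the same grasp; the last joint's range is limited). The gripper opens to 91 mm and grips with 3 to 60 N. Pads are 32 mm wide; open, the fingers measure 118 mm over their backs; the gripper's body (76 mm by 178 mm) begins 60 mm behind the grasp point.
Start: joints at [74.599, 18.312, 89.639, -0, 72.044, -1.146], TCP at [141.59, 557.31, 224.976] pointing down, gripper open.
Joint ranges: [-177.97, 177.97], [-48.28, 115.42], [12.27, 149.76], [-77.06, 257.06], [2.81, 150.46], [-146.56, 146.56]. Speed limits (degrees/s): [147.25, 147.25, 180, 180, 180, 180].

## Interface

Orientations are given as [roll, pitch, yaw] about the fixed x, y, z axes, in that order (R = Rz(yaw) Ry(pitch) Rx(roll)).
In Python, from workcell import env, cams gives the robot as it stands.
- The arm moves only by the tool arm_command, never from a script. Its argument "deltas" is a list of rows, each a list of 3 entries, a list of its own where there are three numbers: the opening, from 0 (shut) to 1 (fully open), then the shift along the world's x, y, z in mm, then the turn about the world's z in rad. A call has 1 to 20 rows; each row is the pose to reach, as a shift and turn from the pose commanded when the call began; what a row does not reach only later rows make up. A row lasts 1/10 s, in which the tool goes at most 50 mm and 8.59 degrees, less where a joint would pass 70% of its speed; a pose out of reach is approached as far as the arm can. A call with a gripper value outside its range is refused whole. The fingers move at their own pace and stop on an object; "grip_force" is the grip in N (left out, the last holds). Time passes only in rows, so rows that repeat a pose let the fingers close. It gives the time, the measured TCP pose, the force and the opening at its end, in the units of the state.
- env.state(): the state, without advancing time (a new reading comes with each control period).
- cams.grab_frame(name): name is "scene" or "top" or "wrist"; returns a dict with "img" (420x560x3 uint8, red, green, blue), "K" (3x3 intrinsics, pixels), "dist" ([k1, k2, p1, p2, k3] as OpenCV has them; the pictures are not rectified), "rvec" (rotation vector, rad) and "tvec" (3), from world to camera coordinates, as OpenCV has them. Camera axes: x right, y down, z forward; pixel columns grow to the right and rows downward; lengths in mm; the calibration is good to about 2 mm. A picture is of the moment at which its call begins. There is no depth.
- env.job_done(): hands the job in, once; it reports no verdict.
Trained networks look in a picture, given as the dict that the camera call returned (one of the last four; its "shot" number tells which), for a name from the list of things; names that differ only in an ending like _2 or _b are one class to them, and where a whole thing is asked for, a point or a joint stands for the part that bears it (a point fixed in the world has none). Each returns a list of dicts, best first, with "conf" (0 to 1); they miss things now and then, are a little off and sometimes report something else, mostly with a low value. They report only what shows in the picture. A call takes as long as a camera call.
- cams.silhouettes(picture, name): "region" (420x560 bool, what is visible of it) and "centre" ([column, row] in pixels, amid what is visible of it).
The state is a dict: "time_s": time; "qpos": joint angles; "qvel": joint speeds; "effort": joint torques, N m; "ee_pos": TCP position; "ee_rot": TCP orientation; "force": force on the tool from outside, world axes, zero at the start; "torque": the same for the moment, N m; "gripper_width": finger opening in mm.
Only numpy, scipy, OpenCV 4.12 (cv2) and the standard library are available. Lean on these libraries where they do the work, as an engineer would, in place of code of your own. Each camera call takes 0.05 s, during which the arm holds its last target.

## Working session

There is one attempt and no reset: what is moved stays moved. The work goes in short steps, Python scripts to look and compute and a tool call to move; the robot and the scene stay as the last step left them, time stands still between calls to the robot, and variables do not carry over. Pictures are saved under pics/ and viewed, and the job is handed in when it is done.

Besides the shell and the picture viewer there is one more tool, called after ">>>" by a JSON object that holds its "fn" and its "kwargs", one argument or row to a line. arm_command: Moves the arm, as the interface text tells. Its arguments: {"type":"object","properties":{"deltas":{"type":"array","items":{"type":"array"}},"grip_force":{"type":"number"}},"required":["deltas"]}

```bash
ls; mkdir -p pics
python3 - <<'E'
from workcell import env, cams
import cv2, numpy as np
print(env.state()); print(env.tip_reach)
for n in ["scene","top"]:
    f=cams.grab_frame(n); cv2.imwrite(f"pics/{n}0.png",f["img"][:,:,::-1])
    print(n,f["K"],f["dist"],f["rvec"],f["tvec"])
    for t in ["stop_station","stop_top","ridge_1","start_box","start_top","vial_brown","vial_clear"]:
        for d in cams.silhouettes(f,t)[:3]: print(t,d["conf"],d["centre"],d["region"].sum())
E
```

```text
pics
{'time_s': 0.0, 'qpos': array([ 7.45983984e+01,  1.83509897e+01,  8.97055959e+01, -1.83129522e-03,
        7.20439636e+01, -1.14720894e+00]), 'qvel': array([ 0.05299642,  0.07840462,  0.02099804, -0.14949575, -0.02600259,
       -0.01731346]), 'effort': array([-2.60698143e-04, -4.12452972e+01, -2.31972724e+01,  7.26136984e-02,
        4.57479979e-02, -1.46984939e-04]), 'ee_pos': array([141.47425633, 556.82676146, 224.13228621]), 'ee_rot': array([ -90.15517591,   89.89943577, -104.40900244]), 'force': array([ 0.35157164,  0.21159439, -0.37385035]), 'torque': array([ 0.00275016, -0.03414742, -0.01620212]), 'gripper_width': 91.05169411506161}
11.0
scene [[491.97642884   0.         283.88839774]
 [  0.         491.97642884 205.40353342]
 [  0.           0.           1.        ]] [-0.01065298  0.          0.          0.          0.        ] [ 1.79612742 -0.97740277  0.61538349] [-270.37942822  282.48268305  999.41851282]
stop_station 0.16 [260.0, 198.7] 430
stop_top 0.89 [262.9, 199.6] 430
stop_top 0.38 [258.5, 200.1] 416
ridge_1 0.84 [258.4, 200.1] 367
ridge_1 0.16 [382.4, 304.2] 1190
start_box 0.75 [330.3, 233.3] 698
start_top 0.54 [336.2, 223.4] 62
vial_brown 0.65 [256.0, 228.9] 133
vial_clear 0.61 [335.5, 246.5] 160
top [[524.06871469   0.         279.39219513]
 [  0.         524.06871469 209.4285604 ]
 [  0.           0.           1.        ]] [-0.09180988  0.          0.          0.          0.        ] [ 2.12369275 -2.17191412  0.14663757] [   2.30706891  565.70813632 1361.40718095]
stop_station 0.87 [225.0, 212.9] 2085
stop_top 0.83 [223.5, 211.8] 1023
stop_top 0.53 [272.7, 288.6] 870
ridge_1 0.58 [223.6, 209.8] 1031
start_box 0.67 [318.6, 198.3] 833
start_top 0.52 [314.3, 200.0] 100
start_top 0.27 [225.6, 210.6] 1049
vial_brown 0.51 [240.2, 242.1] 91
vial_clear 0.33 [399.0, 275.4] 1211
```

View pics/scene0.png

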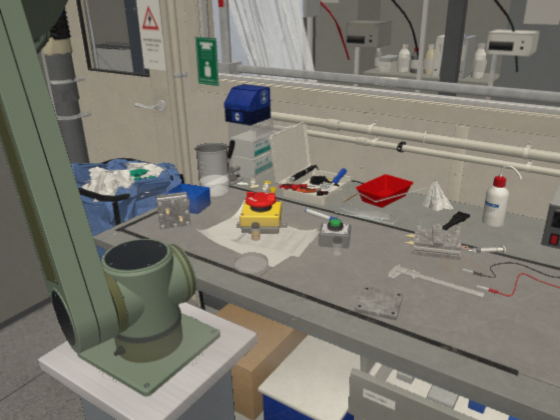

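View pics/top0.png

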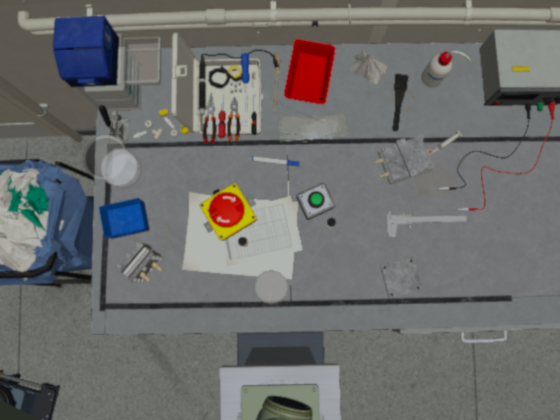

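```bash
cat > h.py <<'E'
import cv2, numpy as np
def ray(f,uv):
    p=cv2.undistortPoints(np.array([[uv]],float),f["K"],np.array(f["dist"],float))[0,0]
    R=cv2.Rodrigues(np.array(f["rvec"],float))[0]; t=np.array(f["tvec"],float).ravel()
    return -R.T@t, R.T@np.array([p[0],p[1],1.])
def atz(f,uv,z):
    o,d=ray(f,uv); return o+d*(z-o[2])/d[2]
def proj(f,P):
    return cv2.projectPoints(np.array(P,float).reshape(-1,1,3),np.array(f["rvec"],float),np.array(f["tvec"],float),f["K"],np.array(f["dist"],float))[0][:,0]
E
python3 - <<'E'
from workcell import env, cams
from h import *
f=cams.grab_frame("wrist"); cv2.imwrite("pics/wrist0.png",f["img"][:,:,::-1])
f=cams.grab_frame("top"); I=f["img"]
crop=I[150:280,180:360]; cv2.imwrite("pics/topc.png",cv2.resize(crop,None,fx=4.4,fy=4.4,interpolation=cv2.INTER_CUBIC)[:,:,::-1])
print(atz(f,[224.5,211.3],90), atz(f,[314.3,200],55),atz(f,[240.2,242.1],50))
g=cams.grab_frame("scene")
print(atz(g,[262.9,199.6],90), atz(g,[336.2,223.4],55))
cv2.imwrite("pics/scenec.png",cv2.resize(g["img"][160:290,210:390],None,fx=4.4,fy=4.4,interpolation=cv2.INTER_CUBIC)[:,:,::-1])
E
```

```text
[556.88146599 131.12930135  90.        ] [ 586.55362502 -103.45605556   55.        ] [479.64841822  94.67624091  50.        ]
[554.95341599 114.5220078   90.        ] [ 591.21380564 -109.25983855   55.        ]
```

View crops.

View pics/topc.png

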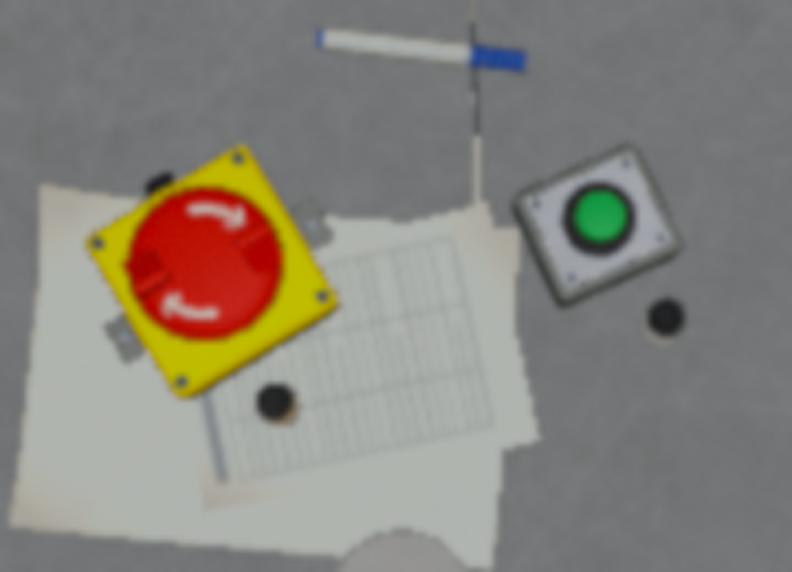

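View pics/scenec.png

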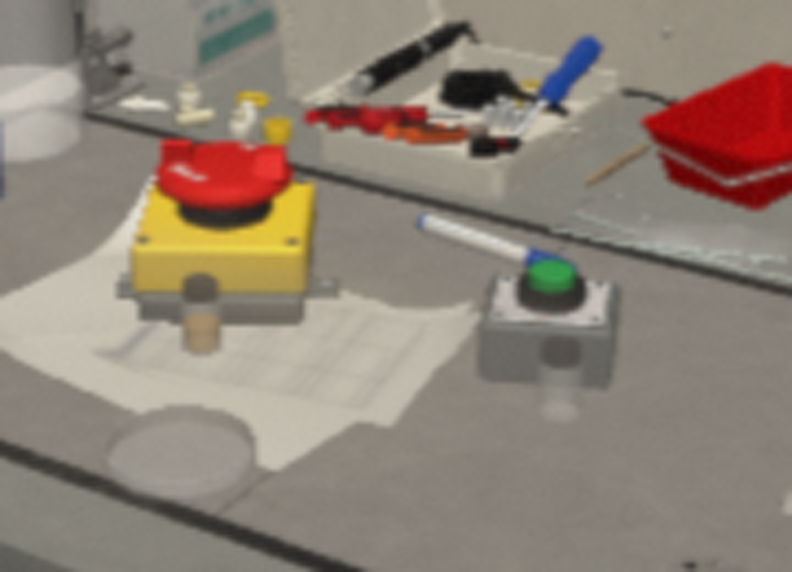

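View pics/wrist0.png

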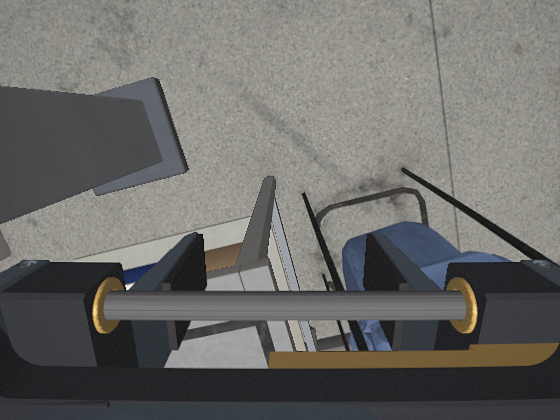

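Top view: the yellow box is at about (225,212) px and its gland is up-left, so its yaw is about +31°. The green button is at (315,200), the brown vial at (243,241) and the clear vial at (331,222). I'll move the arm over the stop station for a closer look.

>>> {"fn": "arm_command", "kwargs": {
  "deltas": [
    [0,[30,-30,10],-0.06],
    [0,[65,-65,20],-0.13],
    [0,[100,-100,30],-0.2],
    [0,[135,-135,45],-0.27],
    [0,[170,-170,60],-0.34],
    [0,[205,-205,75],-0.41],
    [0,[240,-240,90],-0.48],
    [0,[275,-275,100],-0.55],
    [0,[305,-310,100],-0.62],
    [0,[330,-345,100],-0.69],
    [0,[350,-380,100],-0.75],
    [0,[360,-410,100],-0.78],
    [0,[360,-425,100],-0.78],
    [0,[360,-425,100],-0.78],
    [0,[360,-425,100],-0.78],
    [0,[360,-425,100],-0.78]
  ],
  "grip_force": 40
}}

```text
time_s: 2.55
ee_pos: [501.1, 133.6, 325.2]
ee_rot: [133.1, 90.0, 74.2]
force: [0.1, -0.1, 0.1]
gripper_width: 0.2
```

Run:
```python
from workcell import env, cams
from h import *
s=env.state(); print(s["time_s"],s["ee_pos"],s["ee_rot"],s["force"],s["gripper_width"],s["qpos"])
f=cams.grab_frame("wrist"); cv2.imwrite("pics/wrist1.png",f["img"][:,:,::-1])
print("campos",ray(f,[280,210]))
for t in ["stop_station","stop_top","start_top","start_box"]:
    for d in cams.silhouettes(f,t)[:2]: print(t,d["conf"],d["centre"],d["region"].sum())
print(proj(f,[[557,131,96],[587,-104,55]]))
```

```text
2.55 [501.11224822 133.60022212 325.15378633] [133.05370481  89.9546572   74.21406751] [ 0.06167144 -0.13982116  0.05966907] 0.1978721206420669 [ 1.36329104e+01  1.04109872e+01  8.61304644e+01  3.97565407e-02
  8.34362780e+01 -1.75319892e+01]
campos (array([460.99937726, 201.13062621, 484.56401627]), array([ 0.13392662, -0.24742407, -0.95970684]))
stop_station 0.95 [321.3, 197.9] 7187
stop_top 0.59 [321.0, 209.5] 4162
[[321.29955295 206.82783891]
 [252.23180729 333.61804223]]
```

View pics/wrist1.png

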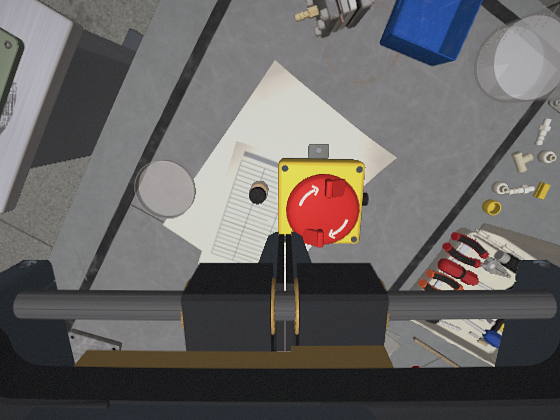

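The wrist image shows the head at (323,209) px with ridges at (333,187) and (315,237). The gland is on the right and the brown vial is at (258,193). Next I'll measure the box centre and yaw from the yellow top, which is at z=60.

Run:
```python
from workcell import env, cams
from h import *
def rect(f,x0,y0,w,z,s=2):  # rectified patch; px col= (x-x0)*s, row=(y-y0)*s
    n=int(w*s); X,Y=np.meshgrid(x0+np.arange(n)/s,y0+np.arange(n)/s)
    p=proj(f,np.stack([X,Y,np.full_like(X,z)],-1)).astype(np.float32).reshape(n,n,2)
    return cv2.remap(f["img"],p[...,0],p[...,1],cv2.INTER_CUBIC)
for cam in ["top","wrist","scene"]:
    f=cams.grab_frame(cam)
    for nm,z,(x0,y0) in [("yellow",60,(457,31)),("red",96,(457,31)),("green",55,(487,-204))]:
        r=rect(f,x0,y0,200,z); h=cv2.cvtColor(r,cv2.COLOR_RGB2HSV)
        H,S,V=[h[...,i].astype(int) for i in range(3)]
        m={"yellow":(H>20)&(H<35)&(S>140)&(V>70),"red":((H<8)|(H>172))&(S>140)&(V>70),"green":(H>40)&(H<90)&(S>120)}[nm].astype(np.uint8)
        m=cv2.morphologyEx(m,cv2.MORPH_OPEN,np.ones((3,3)))
        n,l,st,c=cv2.connectedComponentsWithStats(m)
        if n<2: print(cam,nm,"none");continue
        if nm!="yellow": m=(l==1+np.argmax(st[1:,4])).astype(np.uint8)
        pts=cv2.findNonZero(m); hull=cv2.convexHull(pts)
        if nm=="yellow":
            (cx,cy),(a,b),an=cv2.minAreaRect(hull); print(cam,nm,x0+cx/2,y0+cy/2,a/2,b/2,an)
        else:
            (cx,cy),(a,b),an=cv2.fitEllipse(hull); print(cam,nm,x0+cx/2,y0+cy/2,a/2,b/2,an)
        if cam=="wrist": cv2.imwrite(f"pics/rect_{nm}.png",r[:,:,::-1])
```

```text
top yellow 572.7201843261719 104.93167114257812 118.57904052734375 67.48665618896484 27.7585391998291
top red 564.5971298217773 109.85355377197266 49.92033386230469 85.31855010986328 104.52140045166016
top green 590.200065612793 -108.00114440917969 32.89659881591797 33.260066986083984 45.808284759521484
wrist yellow 560.7153015136719 129.00900268554688 114.2062759399414 116.91883850097656 30.465545654296875
wrist red 560.5551376342773 127.17835235595703 89.8508071899414 94.50068664550781 21.565052032470703
wrist green none
scene yellow 532.3983459472656 107.2901611328125 165.2952423095703 114.52528381347656 31.01705551147461
scene red 549.851448059082 122.28485870361328 94.34689331054688 140.08164978027344 134.8799591064453
scene green 597.5082626342773 -102.05677795410156 29.10480308532715 46.22181701660156 120.2520523071289
```

View pics/rect_red.png

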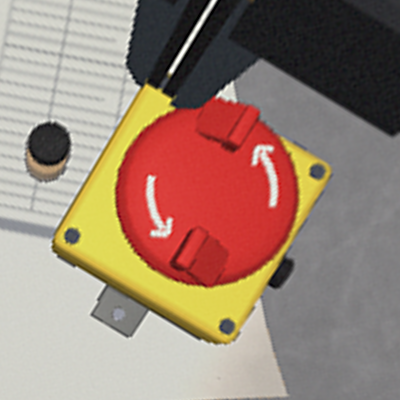

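Run:
```python
from workcell import env, cams
from h import *
T=cams.grab_frame("top"); S=cams.grab_frame("scene"); 
for f,n in((T,"top0"),(S,"scene0")): f["img"]=cv2.imread(f"pics/{n}.png")[:,:,::-1].copy()
W=cams.grab_frame("wrist")
def box3(cx,cy,yaw,z0,z1):
    c,s=np.cos(np.radians(yaw)),np.sin(np.radians(yaw))
    q=np.array([[58,58],[58,-58],[-58,-58],[-58,58]])@np.array([[c,s],[-s,c]])+[cx,cy]
    return q
def masks(img):
    h=cv2.cvtColor(img,cv2.COLOR_RGB2HSV).astype(int);H,Sa,V=h[...,0],h[...,1],h[...,2]
    return (H>20)&(H<35)&(Sa>140)&(V>60), ((H<8)|(H>172))&(Sa>140)&(V>60),(H>40)&(H<90)&(Sa>120)
# intensities: compare direct plane hits
for f,n in((T,"top"),(W,"wrist"),(S,"scene")):
    y,r,g=masks(f["img"])
    near=np.zeros(y.shape,bool); c=proj(f,[[559,130,80]])[0].astype(int); R=70 if n=="wrist" else 45
    near[max(0,c[1]-R):c[1]+R,max(0,c[0]-R):c[0]+R]=1
    y&=near;r&=near
    ys=np.array([atz(f,p[0].astype(float),60)[:2] for p in cv2.convexHull(cv2.findNonZero((y).astype(np.uint8)))],np.float32)
    (cx,cy),sz,an=cv2.minAreaRect(ys); print(n,"yellow",cx,cy,sz,an)
    for z in (80,88,96):
        rs=np.array([atz(f,p[0].astype(float),z)[:2] for p in cv2.convexHull(cv2.findNonZero(r.astype(np.uint8)))],np.float32)
        print(n,"red",z,cv2.fitEllipse(rs), cv2.minEnclosingCircle(rs))
    near[:]=0;c=proj(f,[[588,-105,55]])[0].astype(int)
    near[max(0,c[1]-25):c[1]+25,max(0,c[0]-25):c[0]+25]=1
    if n!="wrist":
        for z in (50,58,62):
            rs=np.array([atz(f,p[0].astype(float),z)[:2] for p in cv2.convexHull(cv2.findNonZero((g&near).astype(np.uint8)))],np.float32)
            print(n,"green",z,cv2.fitEllipse(rs))
```

```text
top yellow 561.9826049804688 126.9079360961914 (119.33216094970703, 114.29800415039062) 30.40277671813965
top red 80 ((563.298583984375, 128.20152282714844), (86.62818908691406, 86.74656677246094), 15.527621269226074) ((562.9252319335938, 128.48956298828125), 44.094139099121094)
top red 88 ((562.1576538085938, 127.36736297607422), (86.11358642578125, 86.23126220703125), 15.5289945602417) ((561.7864379882812, 127.65373229980469), 43.832313537597656)
top red 96 ((561.0166625976562, 126.533203125), (85.59898376464844, 85.71592712402344), 15.521106719970703) ((560.647705078125, 126.81782531738281), 43.57035446166992)
top green 50 ((590.8949584960938, -108.47554779052734), (32.51677322387695, 32.815696716308594), 37.88083267211914)
top green 58 ((589.6185913085938, -107.91620635986328), (32.32785415649414, 32.625), 37.8845100402832)
top green 62 ((588.9803466796875, -107.63653564453125), (32.23336410522461, 32.52963638305664), 37.88118362426758)
wrist yellow 560.5320434570312 129.3056640625 (113.99825286865234, 115.75904846191406) 30.739368438720703
wrist red 80 ((564.4149780273438, 124.3
[... 751 characters left out ...]
5922851562)
scene red 88 ((609.2571411132812, 111.5464859008789), (152.30274963378906, 210.6344757080078), 75.57775115966797) ((614.837646484375, 100.47494506835938), 113.08657836914062)
scene red 96 ((593.6240234375, 100.59893035888672), (150.177734375, 207.695556640625), 75.5777587890625) ((599.1266479492188, 89.6818618774414), 111.50874328613281)
scene green 50 ((606.1767578125, -97.30897521972656), (28.255653381347656, 46.248531341552734), 117.52548217773438)
scene green 58 ((591.5556640625, -104.84310913085938), (27.885923385620117, 45.64327621459961), 117.52554321289062)
scene green 62 ((584.2450561523438, -108.61017608642578), (27.7010440826416, 45.34074401855469), 117.52548217773438)
```

Estimates from the top and wrist cameras agree within about 2 mm:
- **Stop axis:** (561, 128), box yaw 30.5°.
- **Green button:** about (589.5, -107.5), top at z ≈ 58.

I'll go above the head centre first, then press.

>>> {"fn": "arm_command", "kwargs": {
  "deltas": [
    [0,[30,-2,-40],0],
    [0,[59.5,-4.5,-80],0],
    [0,[59.5,-4.5,-120],0],
    [0,[59.5,-4.5,-160],0],
    [0,[59.5,-4.5,-190],0],
    [0,[59.5,-4.5,-205],0],
    [0,[59.5,-4.5,-205],0],
    [0,[59.5,-4.5,-205],0]
  ]
}}

```text
time_s: 3.9
ee_pos: [561.6, 127.8, 120.4]
ee_rot: [73.3, 90.0, 14.4]
force: [0.5, 0.4, 0.0]
gripper_width: 0.3
```

Run:
```python
from workcell import env, cams
from h import *
s=env.state(); print(s["time_s"],s["ee_pos"],s["ee_rot"],s["force"])
f=cams.grab_frame("wrist"); cv2.imwrite("pics/wrist2.png",f["img"][:,:,::-1])
g=cams.grab_frame("scene"); cv2.imwrite("pics/scene2.png",cv2.resize(g["img"][130:270,180:380],None,fx=4,fy=4,interpolation=cv2.INTER_CUBIC)[:,:,::-1])
```

```text
3.9 [561.58640808 127.84640083 120.42854977] [73.32262976 89.95949477 14.36801912] [0.53183403 0.43157862 0.03668616]
```

View pics/wrist2.png

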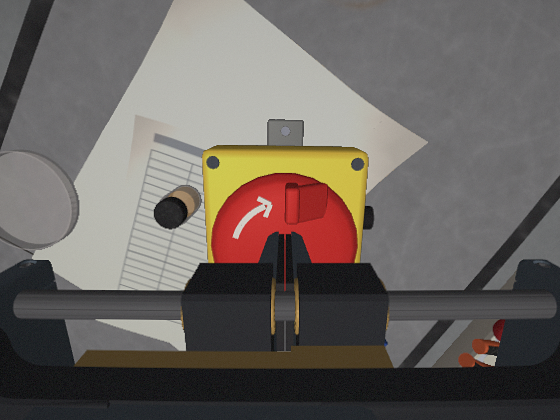

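View pics/scene2.png

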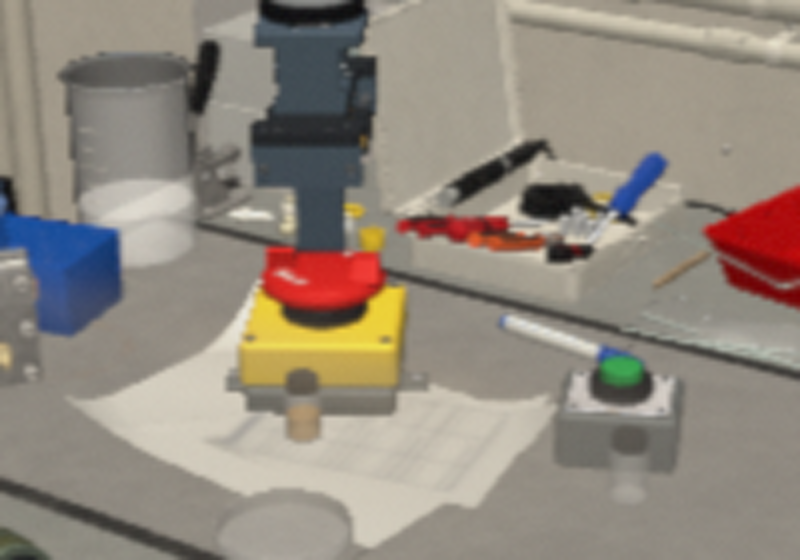

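The fingers are centred between the ridges, and ridge 1's steep face at col ~286 lines up with the jaw split. Now I'll press.

>>> {"fn": "arm_command", "kwargs": {
  "deltas": [
    [0,[0,0,-8],0],
    [0,[0,0,-13],0],
    [0,[0,0,-17],0],
    [0,[0,0,-20],0],
    [0,[0,0,-22.5],0],
    [0,[0,0,-24.5],0],
    [0,[0,0,-24.5],0],
    [0,[0,0,-24.5],0]
  ]
}}

```text
time_s: 4.8
ee_pos: [561.5, 127.8, 96.5]
ee_rot: [64.8, 89.9, 5.8]
force: [-0.7, -0.0, 5.2]
gripper_width: 0.8
```

>>> {"fn": "arm_command", "kwargs": {
  "deltas": [
    [0,[0,0,-1],0],
    [0,[0,0,-2],0],
    [0,[0,0,-2.5],0],
    [0,[0,0,-2.5],0]
  ]
}}

```text
time_s: 5.2
ee_pos: [561.6, 127.8, 95.2]
ee_rot: [65.8, 89.9, 6.8]
force: [-2.4, -0.8, 13.4]
gripper_width: 0.5
```

>>> {"fn": "arm_command", "kwargs": {
  "deltas": [
    [0,[0,0,6],0],
    [0,[0,0,16],0],
    [0,[0,0,27],0],
    [0,[0,0,27],0],
    [0,[0,0,27],0],
    [0,[0,0,27],0]
  ]
}}

```text
time_s: 5.8
ee_pos: [560.7, 127.7, 119.5]
ee_rot: [-111.7, 90.0, -170.6]
force: [-0.8, 0.2, 0.5]
gripper_width: 0.0
```

Run:
```python
from workcell import env, cams
from h import *
s=env.state(); print(s["time_s"],s["ee_pos"],s["ee_rot"],s["force"])
f=cams.grab_frame("wrist"); cv2.imwrite("pics/wrist3.png",f["img"][:,:,::-1])
g=cams.grab_frame("scene"); cv2.imwrite("pics/scene3.png",cv2.resize(g["img"][130:270,180:380],None,fx=4,fy=4,interpolation=cv2.INTER_CUBIC)[:,:,::-1])
```

```text
5.8 [560.73300753 127.74404527 119.54724496] [-111.66420574   89.95057862 -170.61020721] [-0.75329547  0.23535012  0.4783772 ]
```

View pics/wrist3.png

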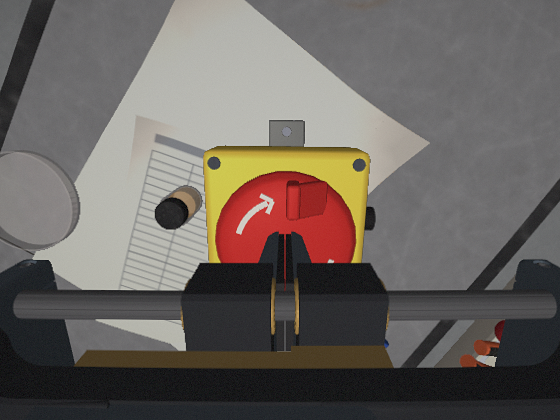

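View pics/scene3.png

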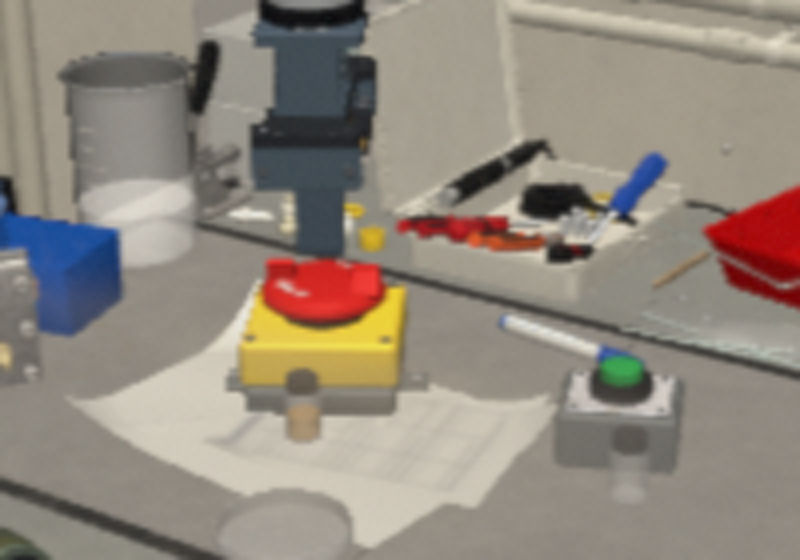

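The head is latched: it sits lower in both images with the fingers clear. Next I'll work out the fingertip path for the push on ridge 1.

Run:
```python
import numpy as np
A=np.array([561.0,127.8]); C=np.array([561.1,127.8])
def P(th,d):
    a=np.radians(30.5)-th; return A+np.array([[np.cos(a),-np.sin(a)],[np.sin(a),np.cos(a)]])@[-d,33]
p0=P(0,20); print("pre",p0-C)
for th in (0,.1,.2,.3,.4,.5,.6,.65,.7,.75,.8): print(th,np.round(P(th,13.5)-p0,1))
```

```text
pre [-34.08134919  18.28299504]
0 [5.6 3.3]
0.1 [7.9 6. ]
0.2 [10.5  8.5]
0.3 [13.2 10.7]
0.4 [16.2 12.6]
0.5 [19.4 14.3]
0.6 [22.7 15.6]
0.65 [24.4 16.1]
0.7 [26.2 16.5]
0.75 [27.9 16.9]
0.8 [29.7 17.1]
```

>>> {"fn": "arm_command", "kwargs": {
  "deltas": [
    [0,[-20,11,0],0],
    [0,[-34,18,0],0],
    [0,[-34,18,-4],0],
    [0,[-34,18,-9],0],
    [0,[-34,18,-14],0],
    [0,[-34,18,-17],0],
    [0,[-34,18,-17],0],
    [0,[-34,18,-17],0]
  ]
}}

```text
time_s: 6.7
ee_pos: [527.4, 145.6, 102.8]
ee_rot: [-84.8, 90.0, -143.7]
force: [-0.2, 0.3, 1.3]
gripper_width: 0.5
```

Run:
```python
from workcell import env, cams
from h import *
s=env.state(); print(s["time_s"],s["ee_pos"],s["ee_rot"],s["force"])
f=cams.grab_frame("wrist"); cv2.imwrite("pics/wrist4.png",f["img"][:,:,::-1])
g=cams.grab_frame("scene"); cv2.imwrite("pics/scene4.png",cv2.resize(g["img"][130:270,180:380],None,fx=4,fy=4,interpolation=cv2.INTER_CUBIC)[:,:,::-1])
```

```text
6.7 [527.37301282 145.64718553 102.79061753] [ -84.77424771   89.99758798 -143.73832458] [-0.24947527  0.32383719  1.34748917]
```

View pics/wrist4.png

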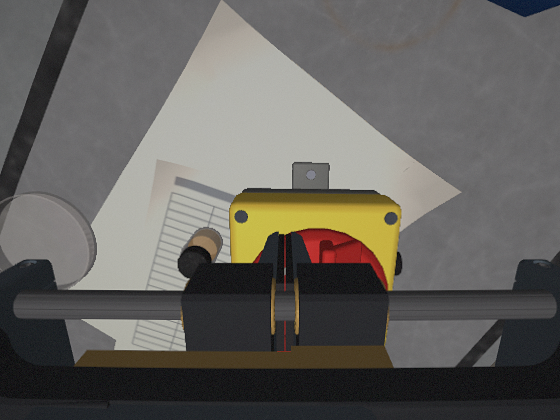

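View pics/scene4.png

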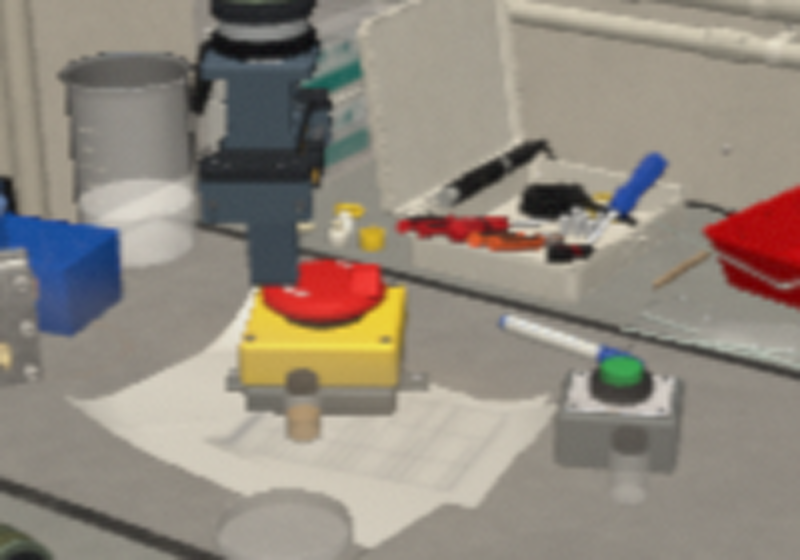

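The fingertip is next to the steep face and below the ridge top. I'll push round to about 0.45 rad and check the force.

>>> {"fn": "arm_command", "kwargs": {
  "deltas": [
    [0,[3,2,0],0],
    [0,[5.6,3.3,0],0],
    [0,[7.9,6,0],-0.1],
    [0,[10.5,8.5,0],-0.2],
    [0,[13.2,10.7,0],-0.3],
    [0,[16.2,12.6,0],-0.4],
    [0,[17.8,13.5,0],-0.45],
    [0,[17.8,13.5,0],-0.45]
  ]
}}

```text
time_s: 7.6
ee_pos: [544.5, 159.3, 102.9]
ee_rot: [-76.6, 89.9, -161.3]
force: [-1.5, -0.5, 1.8]
gripper_width: 0.3
```

Run:
```python
from workcell import env, cams
from h import *
s=env.state(); print(s["time_s"],s["ee_pos"],s["ee_rot"],s["force"],s["torque"])
f=cams.grab_frame("wrist"); cv2.imwrite("pics/wrist5.png",f["img"][:,:,::-1])
```

```text
7.6 [544.53310021 159.31988103 102.92826957] [ -76.58874825   89.9246884  -161.29584835] [-1.54008231 -0.54548225  1.75544726] [-0.19606315  0.40760417  0.06000078]
```

View pics/wrist5.png

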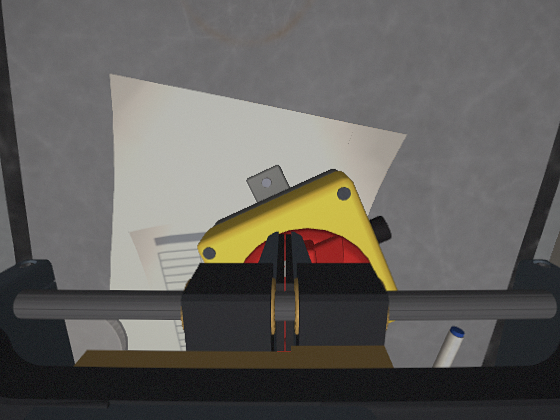

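Run:
```python
import numpy as np
def P(th,d=13.5):
    a=np.radians(30.5)-th; return np.array([[np.cos(a),-np.sin(a)],[np.sin(a),np.cos(a)]])@[-d,33]
for th in np.arange(.5,1.2,.05): print(round(th,2),round(th-.45,2),np.round(P(th)-P(.45),1))
```

```text
0.5 0.05 [1.6 0.8]
0.55 0.1 [3.3 1.5]
0.6 0.15 [4.9 2.1]
0.65 0.2 [6.6 2.6]
0.7 0.25 [8.4 3. ]
0.75 0.3 [10.1  3.4]
0.8 0.35 [11.9  3.6]
0.85 0.4 [13.7  3.8]
0.9 0.45 [15.4  3.9]
0.95 0.5 [17.2  3.9]
1.0 0.55 [19.   3.8]
1.05 0.6 [20.8  3.6]
1.1 0.65 [22.5  3.3]
1.15 0.7 [24.3  2.9]
```

>>> {"fn": "arm_command", "kwargs": {
  "deltas": [
    [0,[1.6,0.8,0],-0.05],
    [0,[3.3,1.5,0],-0.1],
    [0,[4.9,2.1,0],-0.15],
    [0,[6.6,2.6,0],-0.2],
    [0,[8.4,3,0],-0.25],
    [0,[8.4,3,0],-0.25]
  ]
}}

```text
time_s: 8.25
ee_pos: [552.7, 162.5, 103.2]
ee_rot: [-93.0, 89.9, 168.0]
force: [-4.0, 0.5, 3.9]
gripper_width: 0.5
```

Run:
```python
from workcell import env, cams
from h import *
s=env.state(); print(s["time_s"],s["ee_pos"],s["ee_rot"],s["force"],s["torque"])
f=cams.grab_frame("wrist"); cv2.imwrite("pics/wrist6.png",f["img"][:,:,::-1])
f=cams.grab_frame("scene"); cv2.imwrite("pics/scene6.png",cv2.resize(f["img"][130:270,180:380],None,fx=4,fy=4,interpolation=cv2.INTER_CUBIC)[:,:,::-1])
```

```text
8.25 [552.67169734 162.5300312  103.15412722] [-92.98234244  89.92077895 168.00940537] [-3.99858676  0.51089255  3.8787847 ] [ 0.00265084  0.67095106 -0.02543674]
```

View pics/wrist6.png

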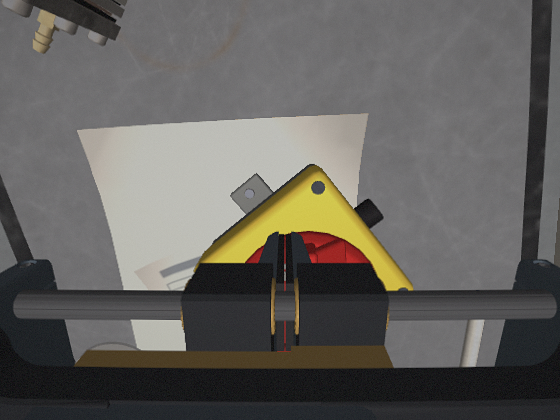

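View pics/scene6.png

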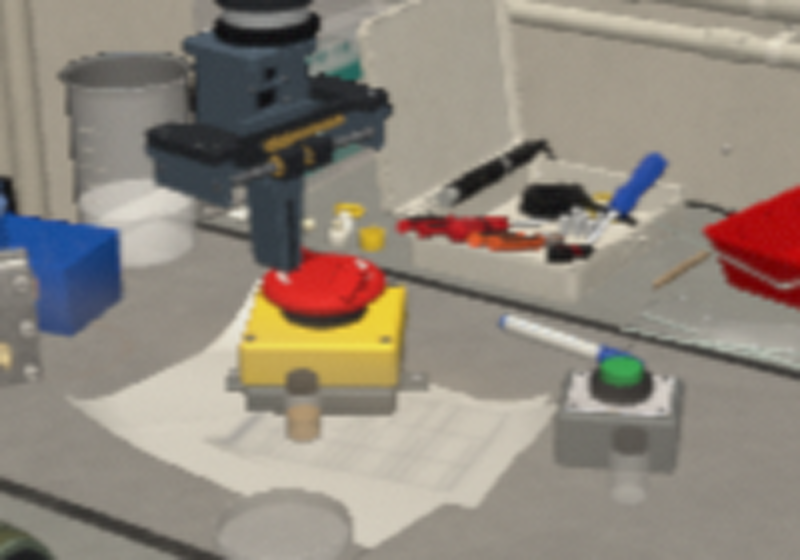

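The upward force has risen to 3.9 N and the head looks partly risen, so the latch has let go. I'll push slightly further, then lift straight up slowly so the head follows.

>>> {"fn": "arm_command", "kwargs": {
  "deltas": [
    [0,[1.7,0.4,0],-0.05],
    [0,[3.5,0.6,0],-0.1],
    [0,[3.5,0.6,0],-0.1],
    [0,[3.5,0.6,2],-0.1],
    [0,[3.5,0.6,4],-0.1],
    [0,[3.5,0.6,6],-0.1],
    [0,[3.5,0.6,8],-0.1],
    [0,[3.5,0.6,10],-0.1],
    [0,[3.5,0.6,12],-0.1],
    [0,[3.5,0.6,16],-0.1],
    [0,[3.5,0.6,22],-0.1],
    [0,[3.5,0.6,32],-0.1],
    [0,[3.5,0.6,42],-0.1],
    [0,[3.5,0.6,42],-0.1],
    [0,[3.5,0.6,42],-0.1],
    [0,[3.5,0.6,42],-0.1]
  ]
}}

```text
time_s: 9.95
ee_pos: [556.7, 162.8, 144.8]
ee_rot: [-30.9, 90.0, -135.6]
force: [-0.8, 0.3, -0.1]
gripper_width: 0.7
```

Run:
```python
from workcell import env, cams
from h import *
s=env.state(); print(s["time_s"],s["ee_pos"],s["ee_rot"],s["force"],s["torque"],s["qpos"])
f=cams.grab_frame("wrist"); cv2.imwrite("pics/wrist7.png",f["img"][:,:,::-1])
f=cams.grab_frame("scene"); cv2.imwrite("pics/scene7.png",cv2.resize(f["img"][130:270,180:380],None,fx=4,fy=4,interpolation=cv2.INTER_CUBIC)[:,:,::-1])
```

```text
9.95 [556.65390066 162.81030641 144.77373194] [ -30.86022834   89.98522102 -135.64386761] [-0.80388064  0.26651849 -0.12500065] [-0.07498754  0.08819272 -0.03236632] [ 1.51710330e+01  2.22372084e+01  9.58640168e+01 -8.16881408e-03
  6.19116778e+01  2.99585192e+01]
```

View pics/wrist7.png

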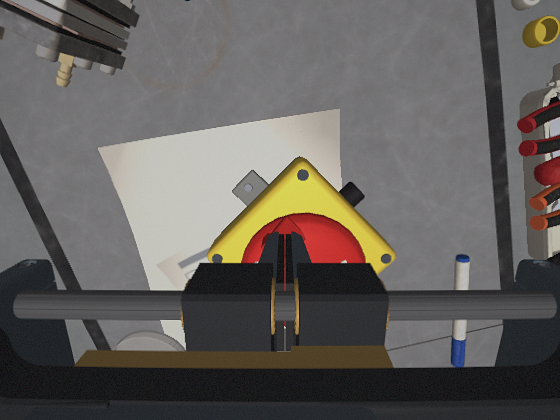

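View pics/scene7.png

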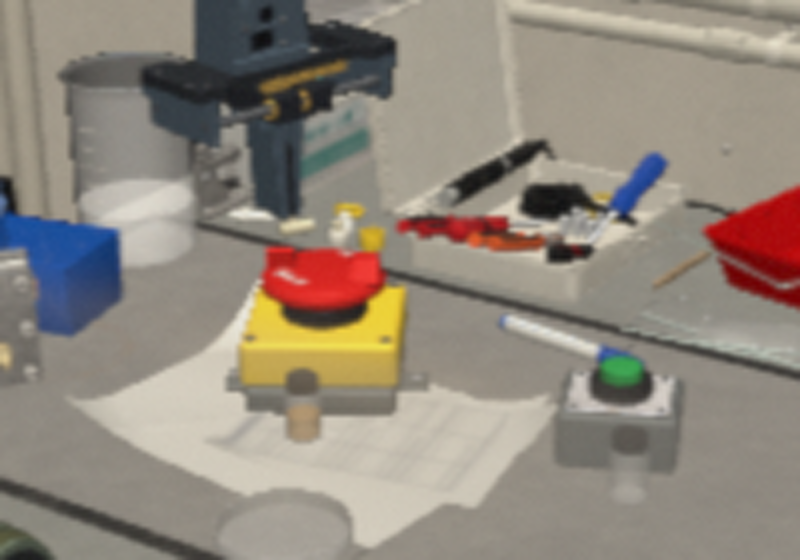

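The head is back up and home, matching the image from before the press. Next I'll move over the green button.

>>> {"fn": "arm_command", "kwargs": {
  "deltas": [
    [0,[0,-30,10],0],
    [0,[5,-65,15],0],
    [0,[10,-105,15],0],
    [0,[15,-145,15],0],
    [0,[20,-185,15],0],
    [0,[26,-220,15],0],
    [0,[30,-250,15],0],
    [0,[33,-270,15],0],
    [0,[33,-270,15],0],
    [0,[33,-270,15],0],
    [0,[33,-270,15],0]
  ]
}}

```text
time_s: 11.15
ee_pos: [589.5, -106.1, 159.7]
ee_rot: [-118.1, 90.0, 137.2]
force: [1.1, -0.4, 0.0]
gripper_width: 0.3
```

Run:
```python
from workcell import env, cams
from h import *
s=env.state(); print(s["time_s"],s["ee_pos"],s["ee_rot"],s["force"],s["torque"],s["qpos"])
f=cams.grab_frame("wrist"); cv2.imwrite("pics/wrist8.png",f["img"][:,:,::-1])
print(proj(f,[[589.5,-107.5,58]]))
for d in cams.silhouettes(f,"start_top")[:2]: print(d["conf"],d["centre"],d["region"].sum(),atz(f,d["centre"],58))
f=cams.grab_frame("top"); cv2.imwrite("pics/top8.png",f["img"][:,:,::-1])
f=cams.grab_frame("scene"); cv2.imwrite("pics/scene8.png",cv2.resize(f["img"][130:270,180:380],None,fx=4,fy=4,interpolation=cv2.INTER_CUBIC)[:,:,::-1])
a=cv2.imread("pics/scene2.png").astype(int);b=cv2.imread("pics/scene8.png").astype(int)
print("head diff vs before", np.abs(a-b)[240:330,255:400].mean(), "latched diff", np.abs(a-cv2.imread("pics/scene3.png").astype(int))[240:330,255:400].mean())
```

```text
11.15 [ 589.51217065 -106.05823312  159.72840316] [-118.07916504   89.95174958  137.18231543] [ 1.07238691 -0.43483094  0.02055576] [-0.17907521  0.06467413 -0.02343738] [-1.13126765e+01  2.31237467e+01  9.20469033e+01  2.78504064e-02
  6.48704907e+01  3.41400689e+00]
[[283.27338021 214.96625032]]
0.68 [282.8, 216.8] 1005 [ 588.70183761 -108.96074594   58.        ]
0.64 [283.3, 203.5] 6566 [592.07160138 -97.85468888  58.        ]
head diff vs before 5.799719029374201 latched diff 20.903473818646233
```

View pics/wrist8.png

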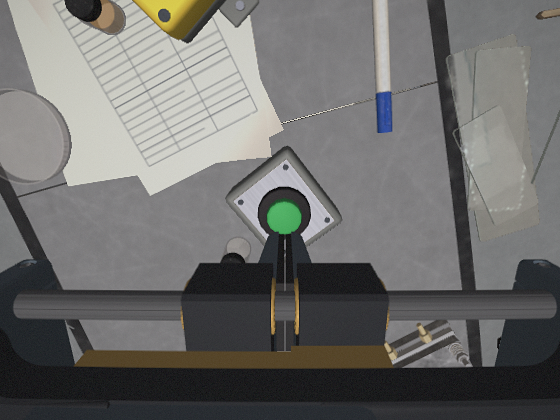

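View pics/scene8.png

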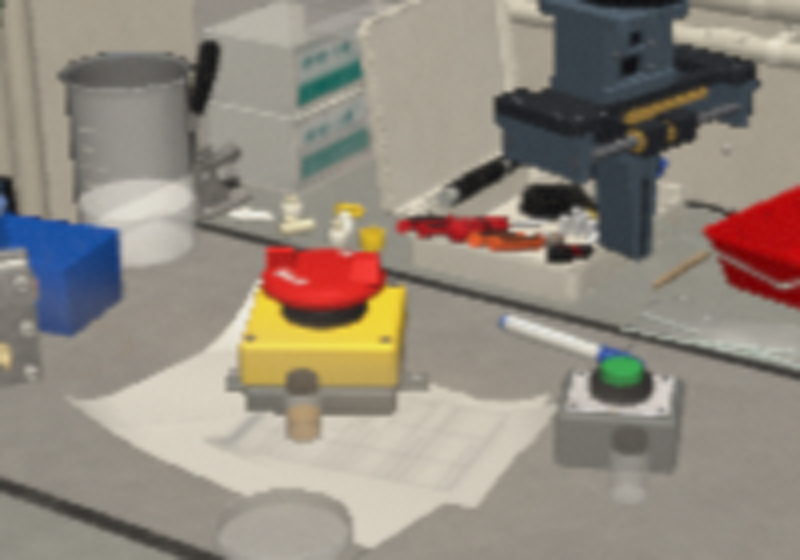

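The button is centred under the fingers, and the clear vial is 60 mm or so away. I'll descend, then press while watching the force.

>>> {"fn": "arm_command", "kwargs": {
  "deltas": [
    [0,[-0.5,-2,-25],0],
    [0,[-0.5,-2,-50],0],
    [0,[-0.5,-2,-70],0],
    [0,[-0.5,-2,-80],0],
    [0,[-0.5,-2,-85],0],
    [0,[-0.5,-2,-87],0],
    [0,[-0.5,-2,-87],0]
  ]
}}

```text
time_s: 12.05
ee_pos: [589.4, -108.9, 73.8]
ee_rot: [110.4, 90.0, 5.6]
force: [-1.6, 0.9, 2.8]
gripper_width: 0.5
```

>>> {"fn": "arm_command", "kwargs": {
  "deltas": [
    [0,[0,0,-1],0],
    [0,[0,0,-2],0],
    [0,[0,0,-3],0],
    [0,[0,0,-4],0],
    [0,[0,0,-4],0]
  ]
}}

```text
time_s: 12.55
ee_pos: [589.9, -109.1, 70.7]
ee_rot: [100.1, 89.9, -4.7]
force: [-3.2, 2.4, 12.0]
gripper_width: 0.6
```

The 12 N reading means it has bottomed out. I'll check with a picture.

Run:
```python
from workcell import env, cams
from h import *
f=cams.grab_frame("scene"); cv2.imwrite("pics/scene9.png",cv2.resize(f["img"][190:270,290:390],None,fx=7,fy=7,interpolation=cv2.INTER_CUBIC)[:,:,::-1])
print(env.state()["force"],env.state()["ee_pos"])
```

```text
[-3.04497377  2.07619925 10.53537985] [ 589.84841188 -109.07379428   70.67686661]
```

View pics/scene9.png

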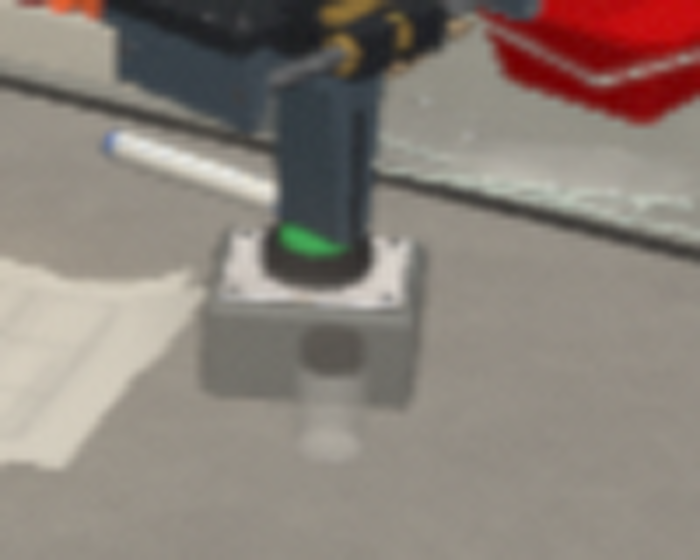

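>>> {"fn": "arm_command", "kwargs": {
  "deltas": [
    [0,[0,0,-1],0],
    [0,[0,0,-2],0],
    [0,[0,0,-2],0]
  ]
}}

```text
time_s: 12.9
ee_pos: [589.9, -109.1, 70.5]
ee_rot: [98.3, 89.8, -6.5]
force: [-6.4, 1.7, 21.1]
gripper_width: 0.0
```

Z barely moved while the force rose to 21 N, so the button is hard against its end. I'll release it and retreat.

>>> {"fn": "arm_command", "kwargs": {
  "deltas": [
    [0,[0,0,5],0],
    [0,[0,0,15],0],
    [0,[0,0,40],0],
    [0,[0,0,80],0],
    [0,[0,0,120],0],
    [0,[0,0,150],0],
    [0,[0,0,150],0],
    [0,[0,0,150],0],
    [0,[0,0,150],0]
  ]
}}

```text
time_s: 13.8
ee_pos: [588.6, -109.1, 215.4]
ee_rot: [-82.8, 89.9, 172.4]
force: [0.5, -0.8, -0.0]
gripper_width: 0.2
```

Run:
```python
from workcell import env, cams
from h import *
s=env.state(); print(s["time_s"],s["ee_pos"],s["force"])
f=cams.grab_frame("scene"); cv2.imwrite("pics/scene10.png",f["img"][:,:,::-1])
a=cv2.imread("pics/scene0.png").astype(int); b=f["img"][:,:,::-1].astype(int)
print("diff head/button", np.abs(a-b)[190:215,240:280].mean(), np.abs(a-b)[215:260,315:355].mean())
cv2.imwrite("pics/scene10c.png",cv2.resize(f["img"][160:320,140:420],None,fx=2.8,fy=2.8,interpolation=cv2.INTER_CUBIC)[:,:,::-1])
```

```text
13.8 [ 588.56070018 -109.06206459  215.41975138] [ 0.45817311 -0.82837067 -0.04820754]
diff head/button 9.242666666666667 10.490185185185185
```

View pics/scene10c.png

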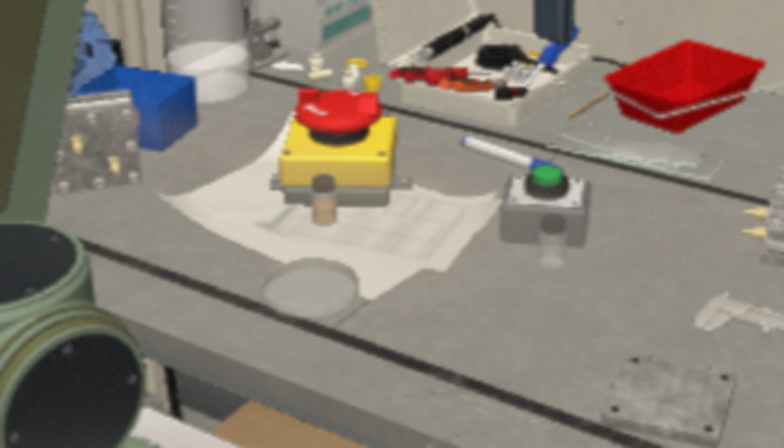

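The head is up and home, the green button is out again, both vials are standing and nothing has moved. Handing in.

Run:
```python
from workcell import env, cams
print(env.job_done()); s=env.state(); print(s["time_s"],s["force"])
```

```text
the job is handed in; nothing more can be done
None
the job is handed in; nothing more can be done
```

I ran the emergency stop check from start to finish and handed the job in at about 14 s. No verdict was reported.

- **Press and latch:** I pressed the red head with the closed fingers until the force rose to 13 N. After I lifted off, it stayed down by itself.
- **Turn and release:** I pushed ridge 1 clockwise with the fingertip until the latch let go, then lifted slowly so the head could follow. I never read the turn angle directly. I judged the release from the upward force of about 4 N and from the head coming up.
- **Start button:** I pressed the green button against its stop (21 N, with almost no further travel) and then let go.

**Last checks:**
- The final scene picture shows the head up and home, the green button out and both vials upright. The other loose things look to be where they were. I checked that by eye and did not measure positions.
- The arm was clear, with the force reading near zero.
- A pixel comparison with the first picture gave small differences at the head and the button (about 9 and 10 grey levels). I took these as image noise but did not test them against an area that had not changed.
- One early disagreement: the box centre differed by about 2 mm between the top and wrist cameras. That was small enough not to matter.

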